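Free the cam lock and push the board carriage home in the test jig

TASK

On the repair bench's test jig, push the cam's lever round by its upright peg until the cam's low point faces the board carriage, so that the lever points straight away from the carriage; only then push the carriage forward by its upright plate until it is fully home against the two white connector blocks. Pick nothing up: leave the cam at its low point, leave the mug, tape roll and jar where they stand, and finish clear of the jig.

Things in the scene. Friction and masses are not known exactly. Their poses are not given: they have to be found in the camera images.
- jig: Fixed test jig: dark steel base plate 260 x 150 x 12 mm. Origin on the bench top under the cam's pivot axis; +x is the way the carriage is pushed forward. Plate spans x -180 to 80, y -75 to 75 mm. Two white connector blocks (30 x 24 mm, tops 36 mm above the bench) at x -15 to 15, centred on y = 60 and -60 mm; their -x faces are the carriage's end stop.
- cam (a joint): Cam angle about its vertical pivot (rad, counter-clockwise from above, stops at -3.6 and 3.6). 0: lever and high side point along jig -x, at the carriage, blocking it; 3.14 or -3.14: lever points along jig +x, low point faces the carriage. Starts at -1.9 to 1.9. Steel disc, diameter 68 mm, centre 14 mm off the pivot on the lever's side. Friction 0.3 N m (5.5 N at the peg) keeps it where left.
- cam_peg (a point): Upright black peg at the end of the cam's lever: diameter 16 mm, 55 mm from the pivot axis, 46 to 90 mm above the bench; this point is on its axis, 68 mm up. The lever bar below it is 16 mm wide, top 46 mm up. Other than the peg and the carriage's push plate, no solid part of the jig is higher than 46 mm.
- carriage (a joint): Travel of the board carriage along jig +x (m): 0 fully back, 0.045 fully home, its two front shoulders against the white blocks. Starts at 0 to 0.012. Sliding friction 2 N, no spring. Its 44 mm wide steel nose runs into the cam's rim and stops short of home (by up to 26 mm) unless the cam's low point faces it.
- push_face (a point): Centre of the face to push: the outer (jig -x) face of the carriage's upright aluminium plate, 100 mm wide along jig y, 10 mm thick, 16 to 76 mm above the bench; this point is 50 mm up, at jig x = -167.5 mm plus the travel. The carriage, 136 mm wide with a small green circuit board (top 33 mm up), lies between this plate and the cam.
- mug: Loose white mug, 76 mm rim diameter, 88 mm high, handle on its +y side; origin at the centre of its underside. Bystander.
- tape: Loose black tape roll lying flat, 68 mm diameter, 19 mm high; origin at the centre of its underside. Bystander.
- jar: Loose small amber jar with a black cap, 44 mm diameter, 60 mm high; origin at the centre of its underside. Bystander.

How it is judged:
On the way, in this order (a step that is already met when the one before it is completed fails the run):
1. the cam is turned to its low point: its lever points away from the carriage to within 0.5 rad (29 degrees) (x of cam_peg in the frame of jig above 0.0483 m), for 0.2 s.
2. the carriage is pushed home: within 2.5 mm of its end stop (value of joint carriage above 0.0425 m), for 0.2 s.
At the end, for the whole second after the job is handed in: The cam's lever points straight away from the carriage to within 0.5 rad (29 degrees), the carriage is within 2.5 mm of its end stop at the white blocks, and both are at rest (x of cam_peg in the frame of jig above 0.0483 m and value of joint carriage above 0.0425 m and velocity of joint carriage between -0.005 and 0.005 m/s and velocity of joint cam between -0.05 and 0.05 rad/s); the robot touches nothing.
It fails at once if the mug is lifted or shifted by more than 20 mm or tipped (distance of mug from where it was at the start of the episode above 0.02 m or angle between mug's own z axis and vertical above 0.4 rad).
It fails at once if the tape roll is lifted or shifted by more than 20 mm (distance of tape from where it was at the start of the episode above 0.02 m).
It fails at once if the jar is lifted or shifted by more than 20 mm or tipped (distance of jar from where it was at the start of the episode above 0.02 m or angle between jar's own z axis and vertical above 0.4 rad).
It also fails if it takes over 54 s, if anything falls off the work surface, if the arm or the gripper's body presses on something with over 40 N, if the wrist force passes 120 N, or if a joint passes its speed limit or range.

ROBOT

A 6-joint arm with a two-finger parallel gripper is mounted at the origin on the work surface. World frame = base frame: x ahead of the robot, y to its left, z up, the work surface at z = 0. Lengths are in m, angles in rad, forces in N, time in s.
With the tool pointing down it reaches from about 0.3 to 0.775 m from the base axis. Payload 14.6 kg.
Tool frame: the origin (TCP) lies midway between the tips of the shut fingers; the grasp point (between the pads) lies 19 mm behind it (ctrl.tcp_to_grasp is the distance from the TCP to the grasp point, in m); x points along the fingers, y is the direction in which the jaws open and shut, and the axes are right-handed (so a half turn about x gives the same grasp; the last joint's range is limited). The gripper opens to 94 mm and grips with 3 to 60 N. Pads are 16 mm wide; open, the fingers measure 119 mm over their backs; the gripper's body (75 mm by 177 mm) begins 78 mm behind the grasp point.
Start: joints at [1.255, 0.3, 1.521, -0, 1.321, -0.067], TCP at [0.135, 0.533, 0.205] pointing down, gripper open.
Joint ranges: [-3.03, 3.03], [-0.79, 2.21], [0.23, 2.52], [-1.04, 4.18], [0, 3.07], [-2.55, 2.55]. Speed limits (rad/s): [2.22, 2.22, 2.57, 3.14, 3.14, 3.14].

INTERFACE

Orientations are given as [roll, pitch, yaw] about the fixed x, y, z axes, in that order (R = Rz(yaw) Ry(pitch) Rx(roll)).
In Python, from station import ctrl gives the robot as it stands.
- The arm moves only by the tool jog_arm, never from a script. Its argument "rows" is one flat list of numbers, 7 for each row, row after row: the shift along the world's x, y, z in m, then the turn, a rotation vector about the world's x, y, z in degrees, then the closure, from 0 (fully open) to 1 (shut). A call has 1 to 8 rows; each row shifts and turns the commanded pose from where the row before left it; what a row does not reach is not made up. A row lasts 1/12 s, in which the tool goes at most 41.7 mm and 7.16 degrees, less where a joint would pass 70% of its speed; a pose out of reach is approached as far as the arm can. A call with a gripper value outside its range is refused whole. The fingers move at their own pace and stop on an object; "squeeze" is the grip in N (left out, the last holds). Time passes only in rows, so rows that do not move let the fingers close. It gives the time, the measured TCP pose, the force and the opening at its end, in the units of the state.
- ctrl.get_obs(): the state, without advancing time (a new reading comes with each control period).
- ctrl.camera(name): name is "side" or "top" or "wrist"; returns (picture, depth): 420x560x3 uint8, red, green, blue; 420x560 float32, m along the optical axis (not along the pixel's ray), 0 where there is no reading.
- ctrl.camera_model(name): a dict with "K" (3x3 intrinsics, pixels), "extrinsics" (4x4, takes a point from camera to world coordinates). Camera axes: x right, y down, z forward; pixel columns grow to the right and rows downward; lengths in m; the calibration is good to about 2 mm. A picture is of the moment at which its call begins: read the wrist's pose just before it. camera_model takes no time and is no camera call; for the wrist camera it gives the pose at the moment of the call.
- ctrl.hand_in(): hands the job in, once; it reports no verdict.
The state is a dict: "time_s": time; "qpos": joint angles; "joint_vel": joint speeds; "tau": joint torques, N m; "ee_pos": TCP position; "eef_rot": TCP orientation; "force": force on the tool from outside, world axes, zero at the start; "moment": the same for the moment, N m; "grip_width": finger opening in m.
Only numpy, scipy, OpenCV 4.12 (cv2) and the standard library are available. Lean on these libraries where they do the work, as an engineer would, in place of code of your own. Each camera call takes 0.05 s, during which the arm holds its last target.

## Working session

There is one attempt and no reset: what is moved stays moved. The work goes in short steps, Python scripts to look and compute and a tool call to move; the robot and the scene stay as the last step left them, time stands still between calls to the robot, and variables do not carry over. Pictures are saved under pics/ and viewed, and the job is handed in when it is done.

Besides the shell and the picture viewer there is one more tool, called after "Call:" as name(argument=value, ...) on one line, values as JSON. jog_arm: Moves the arm, as the interface text tells. Its arguments: {"type":"object","properties":{"rows":{"type":"array"},"squeeze":{"type":"number"}},"required":["rows"]}

```bash
mkdir -p pics; cat > h.py <<'E'
from station import ctrl
import numpy as np, cv2
def snap(n,f):
    p,d=ctrl.camera(n); m=ctrl.camera_model(n)
    cv2.imwrite('pics/'+f+'.png',p[:,:,::-1]); np.savez('pics/'+f+'.npz',p=p,d=d,K=m['K'],E=m['extrinsics'])
def load(f): return np.load('pics/'+f+'.npz')
def onz(f,u,v,z):
    s=load(f);r=s['E'][:3,:3]@np.linalg.inv(s['K'])@[u,v,1];o=s['E'][:3,3]
    return o+r*(z-o[2])/r[2]
def dep(f,u,v):
    s=load(f);c=np.linalg.inv(s['K'])@[u,v,1]*s['d'][v,u];return s['E'][:3,:3]@c+s['E'][:3,3]
def proj(f,P):
    s=load(f);c=np.linalg.inv(s['E'])@[*P,1];q=s['K']@c[:3];return q[:2]/q[2]
E
python3 - <<'E'
from h import *
snap('top','t0');snap('side','s0')
print(ctrl.get_obs())
E
```

```text
{'time_s': 0.1, 'qpos': array([ 1.25539939e+00,  3.00422026e-01,  1.52148763e+00, -3.44780169e-06,
        1.32066742e+00, -6.66044756e-02]), 'joint_vel': array([ 0.00213504, -0.00266674, -0.00243484,  0.0009978 ,  0.00112562,
       -0.00036608]), 'tau': array([ 1.03960112e-03, -5.32647014e+01, -3.53279793e+01,  7.10196700e-02,
        2.35724525e-02, -7.41116310e-05]), 'ee_pos': array([0.13536805, 0.53285999, 0.20495277]), 'eef_rot': array([-1.63400831,  1.56981189, -1.88279992]), 'force': array([-0.74422476,  0.32680338, -0.40816091]), 'moment': array([-0.01757913, -0.02452964,  0.02143314]), 'grip_width': 0.09350728984662857}
```

View pics/t0.png

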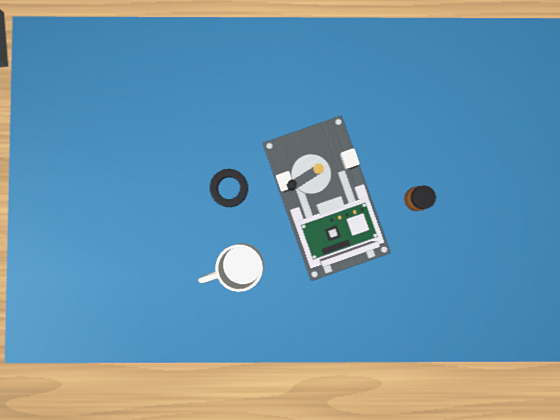

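View pics/s0.png

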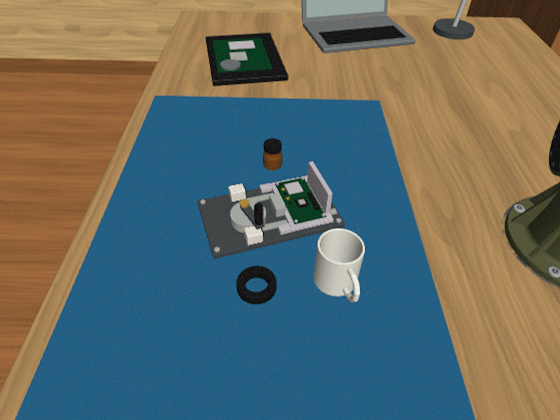

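```bash
python3 - <<'E'
from h import *
s=load('t0');p=s['p'][100:300,180:450][:,:,::-1]
cv2.imwrite('pics/t0c.png',cv2.resize(p,(810*98//100,588),interpolation=cv2.INTER_CUBIC))
print(794/270,588/200, s['E'][:3], s['K'])
E
```

```text
2.9407407407407407 2.94 [[-5.01428631e-04 -9.99006728e-01  4.45567672e-02  5.21340553e-01]
 [-9.99959734e-01  1.01687005e-04 -8.97332693e-03  2.86652664e-02]
 [ 8.95988313e-03 -4.45594725e-02 -9.98966553e-01  9.53421008e-01]] [[532.21366962   0.         283.03057657]
 [  0.         532.21366962 205.43489854]
 [  0.           0.           1.        ]]
```

View pics/t0c.png

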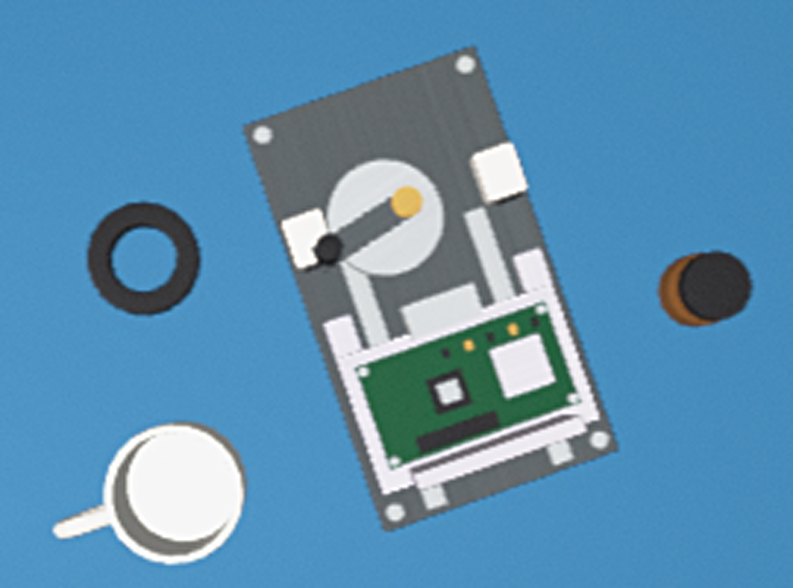

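The crop shows the plate corners at about (244,126), (474,47), (617,450) and (387,530). The peg top is at (328,249), the gold pivot at (406,202), and the push plate's top edge runs from about (413,480) to (586,425).

```bash
cat >> h.py <<'E'
def C(u,v,z): return onz('t0',180+u/2.941,100+v/2.94,z)
E
cat > j.py <<'E'
from h import *
pts=np.array([C(*q,.012)[:2] for q in [(244,126),(474,47),(617,450),(387,530)]])
ref=np.array([[.08,.075],[.08,-.075],[-.18,-.075],[-.18,.075]])
a=ref-ref.mean(0);b=pts-pts.mean(0)
yaw=np.arctan2((a[:,0]*b[:,1]-a[:,1]*b[:,0]).sum(),(a*b).sum())
R=np.array([[np.cos(yaw),-np.sin(yaw)],[np.sin(yaw),np.cos(yaw)]])
t=pts.mean(0)-R@ref.mean(0)
def J2W(x,y): return R@[x,y]+t
def W2J(p): return R.T@(np.array(p)[:2]-t)
E
python3 - <<'E'
from j import *
print('yaw',np.degrees(yaw),'org',t,'res',pts-(ref@R.T+t))
print('pivot',C(406,202,.047),W2J(C(406,202,.047)))
print('peg',C(328,249,.09),W2J(C(328,249,.09)))
for q in [(413,480),(586,425),(413,472),(586,414)]: print('plate',W2J(C(*q,.076)))
print('mug',C(175,493,.088),'hand',C(60,530,.05),'tape',C(144,258,.019),'jar',C(714,286,.06))
for n,q in dict(mug=C(175,493,.088),tape=C(144,258,.019),jar=C(714,286,.06)).items(): print(n,W2J(q))
for q in [(.055,0),(-.1675,0)]: print(J2W(*q))
E
```

```text
yaw 19.228407663433916 org [ 0.6243459  -0.04009148] res [[-3.84586299e-04 -1.21139634e-03]
 [-1.36296347e-03  8.57726256e-04]
 [-7.69252574e-06  1.80047149e-03]
 [ 1.75524229e-03 -1.44680141e-03]]
pivot [ 0.62467216 -0.0394314   0.047     ] [0.00052546 0.00051581]
peg [0.59363063 0.00706831 0.09      ] [-0.0134704   0.05464451]
plate [-0.15031615  0.05185812]
plate [-0.1533995  -0.04989697]
plate [-0.14611436  0.05037541]
plate [-0.14760774 -0.05197294]
mug [0.45911566 0.09137731 0.088     ] hand [0.43532577 0.15995776 0.05      ] tape [0.59414971 0.11534032 0.019     ] jar [ 0.57492668 -0.21492141  0.06      ]
mug [-0.11271532  0.17855065]
tape [0.02267747 0.15670542]
jar [-0.10423986 -0.14880125]
[ 0.67627762 -0.02197807]
[ 0.46619019 -0.09525507]
```

```bash
python3 - <<'E'
from j import *
from scipy.spatial.transform import Rotation as Ro
o=ctrl.get_obs();M=Ro.from_euler('xyz',o['eef_rot']).as_matrix();print(M, np.degrees(np.arctan2(M[1,1],M[0,1])))
# plate pts & peg by depth in top view
s=load('t0')
for u in (328,): 
  print(W2J(dep('t0',int(180+328/2.941),int(100+249/2.94))),dep('t0',int(180+328/2.941),int(100+249/2.94)))
pk=W2J([0.59363063,0.00706831]);print(np.degrees(np.arctan2(pk[1],pk[0])),np.hypot(*pk))
print(s['d'][100:300,180:450].min())
for P in [(-.0135,.0546,.09),(0,0,.047)]:
  w=J2W(*P[:2]);print(proj('s0',[*w,P[2]]))
E
```

```text
[[-3.02187171e-04  2.46232798e-01  9.69210667e-01]
 [-9.36903785e-04  9.69210216e-01 -2.46232976e-01]
 [-9.99999515e-01 -9.82465589e-04 -6.21864522e-05]] 75.74529298945491
[-0.01216395  0.0551107 ] [0.59471066 0.00793875 0.09061013]
103.84786884884208 0.05628031436531245
0.0
[260.66383907 205.54227803]
[245.76541091 204.05293819]
```

Call:
jog_arm(rows=[0.019, -0.022, 0, 0, 0, -1.8, 0, 0.019, -0.022, 0, 0, 0, -1.8, 0, 0.019, -0.022, 0, 0, 0, -1.8, 0, 0.019, -0.022, 0, 0, 0, -1.8, 0, 0.019, -0.022, 0, 0, 0, -1.8, 0, 0.019, -0.022, 0, 0, 0, -1.8, 0, 0.019, -0.022, 0, 0, 0, -1.8, 0, 0.019, -0.022, 0, 0, 0, -1.8, 0])

```text
time_s: 0.77
ee_pos: [0.288, 0.3558, 0.2053]
eef_rot: [-1.796, 1.57, -2.297]
force: [0.1, 1.1, 0.3]
grip_width: 0.094
```

Call:
jog_arm(rows=[0.019, -0.022, 0, 0, 0, -1.8, 0, 0.019, -0.022, 0, 0, 0, -1.8, 0, 0.019, -0.022, 0, 0, 0, -1.8, 0, 0.019, -0.022, 0, 0, 0, -1.8, 0, 0.019, -0.022, 0, 0, 0, -1.8, 0, 0.019, -0.022, 0, 0, 0, -1.8, 0, 0.019, -0.022, 0, 0, 0, -1.8, 0, 0.019, -0.022, 0, 0, 0, -1.8, 0])

```text
time_s: 1.43
ee_pos: [0.4401, 0.1797, 0.2053]
eef_rot: [-2.144, 1.57, -2.897]
force: [-0.6, 0.1, 0.8]
grip_width: 0.0941
```

Call:
jog_arm(rows=[0.019, -0.022, 0, 0, 0, -1.8, 0, 0.019, -0.022, 0, 0, 0, -1.8, 0, 0.019, -0.022, 0, 0, 0, -1.8, 0, 0.019, -0.022, 0, 0, 0, -1.8, 0, 0.019, -0.022, 0, 0, 0, -1.8, 0, 0.019, -0.022, 0, 0, 0, -1.8, 0, 0.019, -0.022, 0, 0, 0, -1.8, 0, 0.019, -0.022, 0, 0, 0, -1.8, 0])

```text
time_s: 2.1
ee_pos: [0.5921, 0.0038, 0.2051]
eef_rot: [-2.215, 1.57, 3.064]
force: [0.4, 0.3, 0.1]
grip_width: 0.0939
```

```bash
python3 - <<'E'
from j import *
print(ctrl.get_obs()['ee_pos'],ctrl.get_obs()['time_s'])
snap('wrist','w1')
E
```

```text
[0.59206546 0.00382227 0.20507839] 2.1
```

View pics/w1.png

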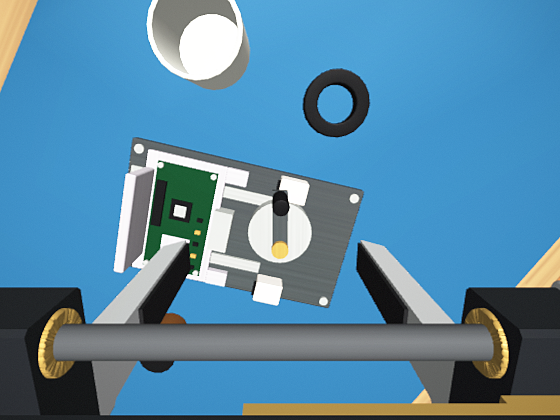

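The wrist view shows the lever vertical in the image, with the peg top at about (280,196). The push plate's outer top edge runs from about (127,174) to (115,270).

```bash
python3 - <<'E'
from j import *
for n,u,v,z in [('peg',280,193,.09),('pegbase',281,208,.09),('piv',279,250,.047),('pl1',127,174,.076),('pl2',115,270,.076),('c1',364,191,.012),('c2',325,307,.012),('c3',134,137,.012)]:
  q=onz('w1',u,v,z);print(n,q,W2J(q))
s=load('w1');cv2.imwrite('pics/w1c.png',cv2.resize(s['p'][120:320,100:380][:,:,::-1],None,fx=2.8,fy=2.8,interpolation=cv2.INTER_CUBIC))
E
```

```text
peg [0.59207045 0.01482038 0.09      ] [-0.01239051  0.06247794]
pegbase [0.60011008 0.00383152 0.09      ] [-0.0084184   0.04945438]
piv [ 0.62939298 -0.04437455  0.047     ] [ 0.00335496 -0.0057063 ]
pl1 [ 0.46683894 -0.04658256  0.076     ] [-0.15085788  0.04574357]
pl2 [ 0.49847178 -0.13813471  0.076     ] [-0.15114105 -0.05111898]
c1 [0.6795367  0.05355969 0.012     ] [0.08295448 0.07025042]
c2 [ 0.72400328 -0.08806788  0.012     ] [ 0.07829752 -0.07812059]
c3 [ 0.43729762 -0.02950203  0.012     ] [-0.17312597  0.07160021]
```

View pics/w1c.png

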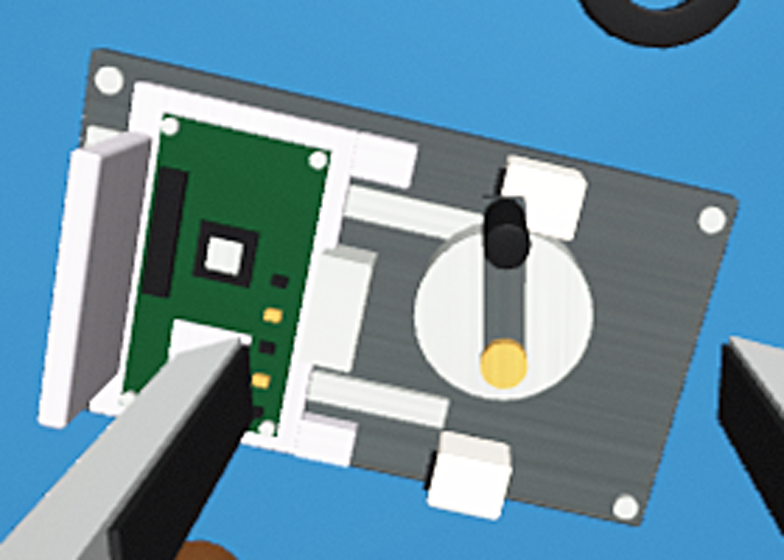

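Call:
jog_arm(rows=[0.002, 0.002, -0.018, 0, 0, 0, 0, 0, 0, -0.018, 0, 0, 0, 0, 0, 0, -0.018, 0, 0, 0, 0, 0, 0, -0.018, 0, 0, 0, 0, 0, 0, -0.018, 0, 0, 0, 0, 0, 0, -0.018, 0, 0, 0, 0, 0, 0, -0.018, 0, 0, 0, 0, 0, 0, -0.018, 0, 0, 0, 0])

```text
time_s: 2.82
ee_pos: [0.5931, 0.0071, 0.0603]
eef_rot: [-2.137, 1.57, -3.139]
force: [-0.5, -0.5, -0.3]
grip_width: 0.0941
```

Call:
jog_arm(rows=[0, 0, -0.002, 0, 0, 0, 0.55, 0, 0, 0, 0, 0, 0, 0.55, 0, 0, 0, 0, 0, 0, 0.55, 0, 0, 0, 0, 0, 0, 0.55, 0, 0, 0, 0, 0, 0, 0.55, 0, 0, 0, 0, 0, 0, 0.55], squeeze=5)

```text
time_s: 3.32
ee_pos: [0.5938, 0.007, 0.0603]
eef_rot: [0.934, 1.57, -0.069]
force: [0.3, -0.2, -0.7]
grip_width: 0.0573
```

```bash
python3 - <<'E'
from j import *
snap('wrist','w2')
# arc waypoints about pivot with radius .055, start
r=.055
for a in range(104,-1,-8):
  w=J2W(r*np.cos(np.radians(a)),r*np.sin(np.radians(a)));print(a,w.round(4))
E
```

```text
104 [0.5942 0.0059]
96 [0.6009 0.0097]
88 [0.6081 0.0124]
80 [0.6155 0.0142]
72 [0.6232 0.0149]
64 [0.6308 0.0145]
56 [0.6384 0.0131]
48 [0.6456 0.0106]
40 [0.6525 0.0072]
32 [0.6588 0.0028]
24 [ 0.6644 -0.0024]
16 [ 0.6693 -0.0084]
8 [ 0.6733 -0.0149]
0 [ 0.6763 -0.022 ]
```

View pics/w2.png

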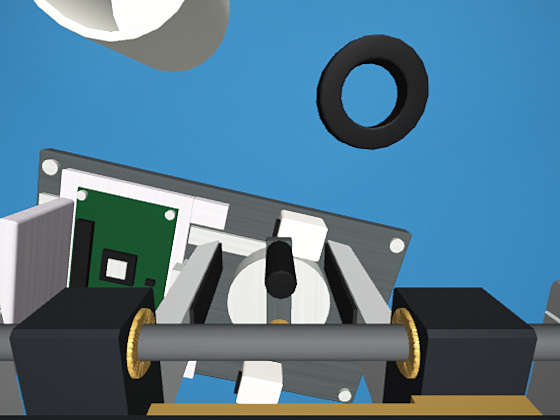

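The wrist view shows the peg top at about (280,285), midway between the fingers at about (210,270) and (340,270). I'll turn along the arc.

Call:
jog_arm(rows=[0, 0, 0, 0, 0, 0, 0.68, 0, 0, 0, 0, 0, 0, 0.68, 0.0033, 0.0019, 0, 0, 0, -4, 0.68, 0.0033, 0.0019, 0, 0, 0, -4, 0.68, 0.0036, 0.0014, 0, 0, 0, -4, 0.68, 0.0036, 0.0014, 0, 0, 0, -4, 0.68, 0.0037, 0.0009, 0, 0, 0, -4, 0.68, 0.0037, 0.0009, 0, 0, 0, -4, 0.68])

```text
time_s: 4.03
ee_pos: [0.614, 0.0155, 0.0594]
eef_rot: [-1.734, 1.568, 3.124]
force: [-7.8, -0.5, 4.2]
grip_width: 0.0303
```

Call:
jog_arm(rows=[0.0038, 0.0004, 0, 0, 0, -4, 0.68, 0.0038, 0.0004, 0, 0, 0, -4, 0.68, 0.0038, -0.0002, 0, 0, 0, -4, 0.68, 0.0038, -0.0002, 0, 0, 0, -4, 0.68, 0.0038, -0.0007, 0, 0, 0, -4, 0.68, 0.0038, -0.0007, 0, 0, 0, -4, 0.68])

```text
time_s: 4.53
ee_pos: [0.6367, 0.0155, 0.0593]
eef_rot: [-1.836, 1.568, 2.604]
force: [-6.6, 7.5, 3.1]
grip_width: 0.0303
```

```bash
python3 - <<'E'
from j import *
snap('wrist','w3')
E
```

```text
(no output)
```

View pics/w3.png

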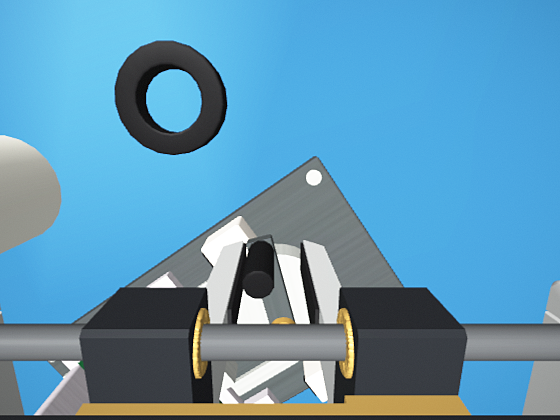

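The peg at (258,275) is being pushed by the left, trailing finger. I'll continue.

Call:
jog_arm(rows=[0.0036, -0.0014, 0, 0, 0, -4, 0.68, 0.0036, -0.0014, 0, 0, 0, -4, 0.68, 0.0034, -0.0018, 0, 0, 0, -4, 0.68, 0.0034, -0.0018, 0, 0, 0, -4, 0.68, 0.0031, -0.0022, 0, 0, 0, -4, 0.68, 0.0031, -0.0022, 0, 0, 0, -4, 0.68, 0.0028, -0.0026, 0, 0, 0, -4, 0.68, 0.0028, -0.0026, 0, 0, 0, -4, 0.68])

```text
time_s: 5.25
ee_pos: [0.663, 0.0003, 0.0592]
eef_rot: [-1.911, 1.568, 1.97]
force: [-1.6, 10.4, -0.1]
grip_width: 0.0301
```

Call:
jog_arm(rows=[0.0024, -0.003, 0, 0, 0, -4, 0.68, 0.0024, -0.003, 0, 0, 0, -4, 0.68, 0.002, -0.0032, 0, 0, 0, -4, 0.68, 0.002, -0.0032, 0, 0, 0, -4, 0.68, 0.0015, -0.0035, 0, 0, 0, -4, 0.68, 0.0015, -0.0035, 0, 0, 0, -4, 0.68, 0.0012, -0.0036, 0, 0, 0, -4, 0.68, 0.0008, -0.0037, 0, 0, 0, -4, 0.68])

```text
time_s: 5.92
ee_pos: [0.6775, -0.0266, 0.0594]
eef_rot: [-2.188, 1.568, 1.135]
force: [5.2, 8.0, -1.7]
grip_width: 0.0304
```

```bash
python3 - <<'E'
from j import *
print(W2J(ctrl.get_obs()['ee_pos']))
snap('wrist','w4');snap('top','t4')
E
```

```text
[ 0.05465735 -0.00479873]
```

View pics/w4.png

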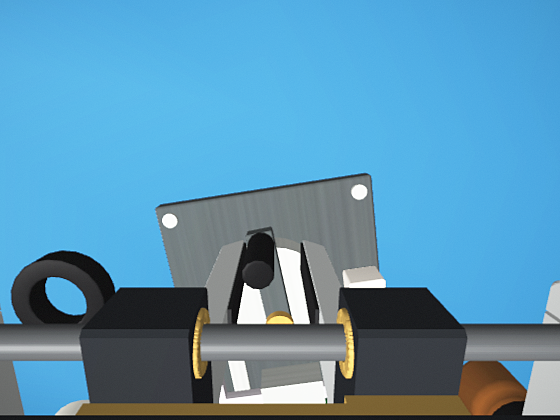

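View pics/t4.png

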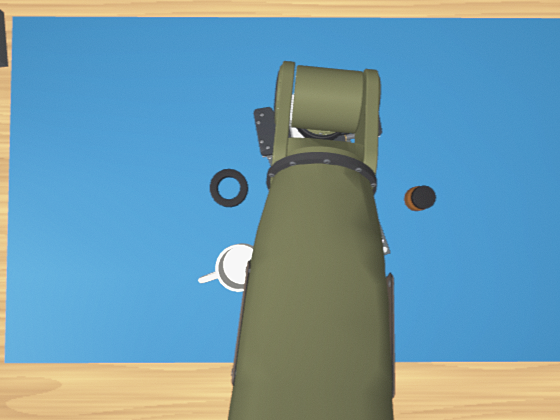

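The peg at (258,262) is against the trailing finger, so it is at about jig y = +2 mm and the lever points almost straight along +x. I'll back off and rise.

Call:
jog_arm(rows=[-0.001, 0.0025, 0, 0, 0, 0, 0.6, -0.001, 0.0025, 0, 0, 0, 0, 0.6, 0, 0, 0, 0, 0, 0, 0.6, 0, 0, 0.01, 0, 0, 0, 0.6, 0, 0, 0.03, 0, 0, 0, 0.6, 0, 0, 0.03, 0, 0, 0, 0.6, 0, 0, 0.03, 0, 0, 0, 0.6, 0, 0, 0.02, 0, 0, 0, 0.6])

```text
time_s: 6.68
ee_pos: [0.6755, -0.0234, 0.1837]
eef_rot: [2.835, 1.567, -0.123]
force: [0.3, -1.2, 0.1]
grip_width: 0.0376
```

```bash
python3 - <<'E'
from j import *
snap('wrist','w5');o=ctrl.get_obs();print(J2W(-.195,0),J2W(-.195,0)-o['ee_pos'][:2],o['ee_pos'])
E
```

```text
[ 0.44022432 -0.10431178] [-0.23637087 -0.08078887] [ 0.67659519 -0.02352291  0.18742212]
```

View pics/w5.png

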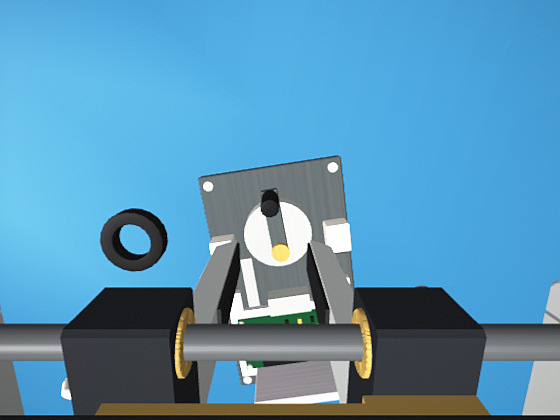

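```bash
python3 - <<'E'
from j import *
a=W2J(onz('w5',270,208,.09));b=W2J(onz('w5',280,252,.047));print(a,b,a-b)
E
```

```text
[0.05897232 0.00069074] [ 0.00243347 -0.00040376] [0.05653885 0.0010945 ]
```

Call:
jog_arm(rows=[-0.02, -0.0068, 0, 0, 0, 1.1, 1, -0.02, -0.0068, 0, 0, 0, 1.1, 1, -0.02, -0.0068, 0, 0, 0, 1.1, 1, -0.02, -0.0068, 0, 0, 0, 1.1, 1, -0.02, -0.0068, 0, 0, 0, 1.1, 1, -0.02, -0.0068, 0, 0, 0, 1.1, 1, -0.02, -0.0068, 0, 0, 0, 1.1, 1, -0.02, -0.0068, 0, 0, 0, 1.1, 1])

```text
time_s: 7.4
ee_pos: [0.514, -0.078, 0.18]
eef_rot: [2.426, 1.57, -0.377]
force: [-0.2, 0.4, 0.1]
grip_width: 0.0007
```

Call:
jog_arm(rows=[-0.02, -0.0068, 0, 0, 0, 0, 1, -0.02, -0.0068, 0, 0, 0, 0, 1, -0.02, -0.0068, 0, 0, 0, 0, 1, -0.016, -0.006, 0, 0, 0, 0, 1, 0, 0, 0, 0, 0, 0, 1, 0, 0, 0, 0, 0, 0, 1])

```text
time_s: 7.9
ee_pos: [0.4391, -0.1043, 0.1803]
eef_rot: [2.487, 1.569, -0.318]
force: [-0.5, -0.6, -0.3]
grip_width: 0.0005
```

```bash
python3 - <<'E'
from j import *
snap('wrist','w6');o=ctrl.get_obs();print(o['ee_pos'],W2J(o['ee_pos']),o['grip_width'])
E
```

```text
[ 0.4395076  -0.10413901  0.1800924 ] [-0.19561984  0.00039917] 0.0005458179243703256
```

View pics/w6.png

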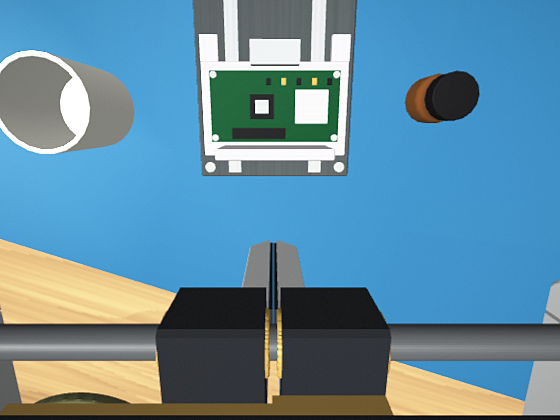

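The wrist view shows the push plate's top edge at about row 155, centred near column 275, in line with the shut fingers at about (273,245). The lever measured about 1° off jig +x. Next I descend behind the plate.

Call:
jog_arm(rows=[0, 0, -0.017, 0, 0, 0, 1, 0, 0, -0.017, 0, 0, 0, 1, 0, 0, -0.017, 0, 0, 0, 1, 0, 0, -0.017, 0, 0, 0, 1, 0, 0, -0.017, 0, 0, 0, 1, 0, 0, -0.017, 0, 0, 0, 1, 0, 0, -0.017, 0, 0, 0, 1, 0, 0, -0.017, 0, 0, 0, 1])

```text
time_s: 8.62
ee_pos: [0.4398, -0.1038, 0.0426]
eef_rot: [2.93, 1.571, 0.127]
force: [0.9, -0.1, -0.2]
grip_width: 0.0007
```

```bash
python3 - <<'E'
from j import *
o=ctrl.get_obs();print(o['time_s'],o['ee_pos'],W2J(o['ee_pos']),o['force'],R)
E
```

```text
8.6167 [ 0.43978662 -0.10375598  0.04255706] [-0.19523024  0.00066895] [ 0.85357706 -0.05903175 -0.23147723] [[ 0.9442132  -0.32933483]
 [ 0.32933483  0.9442132 ]]
```

Call:
jog_arm(rows=[0.0047, 0.0016, 0, 0, 0, 0, 1, 0.0047, 0.0016, 0, 0, 0, 0, 1, 0.0047, 0.0016, 0, 0, 0, 0, 1, 0.0047, 0.0016, 0, 0, 0, 0, 1, 0.0047, 0.0016, 0, 0, 0, 0, 1, 0.0047, 0.0016, 0, 0, 0, 0, 1, 0.0038, 0.0013, 0, 0, 0, 0, 1, 0.0038, 0.0013, 0, 0, 0, 0, 1])

```text
time_s: 9.28
ee_pos: [0.4751, -0.0918, 0.0436]
eef_rot: [0.313, 1.571, -2.491]
force: [-2.5, -1.6, 2.0]
grip_width: 0.0003
```

Call:
jog_arm(rows=[0.0028, 0.001, 0, 0, 0, 0, 1, 0.0028, 0.001, 0, 0, 0, 0, 1, 0.0028, 0.001, 0, 0, 0, 0, 1, 0.0028, 0.001, 0, 0, 0, 0, 1, 0.0019, 0.0007, 0, 0, 0, 0, 1, 0.0019, 0.0007, 0, 0, 0, 0, 1])

```text
time_s: 9.78
ee_pos: [0.49, -0.0864, 0.0434]
eef_rot: [0.918, 1.571, -1.886]
force: [-1.8, -1.5, 0.7]
grip_width: 0.0005
```

```bash
python3 - <<'E'
from j import *
o=ctrl.get_obs();print(o['time_s'],o['ee_pos'],W2J(o['ee_pos']),o['force'])
E
```

```text
9.7833 [ 0.49001395 -0.0864465   0.04342422] [-0.14210432  0.00047117] [-1.8296458  -1.51807459  0.74498617]
```

Contact is made at about 2.5 N. I'll creep forward until the force rises at the end stop.

Call:
jog_arm(rows=[0.0019, 0.0007, 0, 0, 0, 0, 1, 0.0019, 0.0007, 0, 0, 0, 0, 1, 0.0019, 0.0007, 0, 0, 0, 0, 1, 0.0019, 0.0007, 0, 0, 0, 0, 1])

```text
time_s: 10.12
ee_pos: [0.4976, -0.0836, 0.0434]
eef_rot: [0.061, 1.571, -2.743]
force: [-1.4, -2.6, 0.2]
grip_width: 0.0005
```

Call:
jog_arm(rows=[0.0014, 0.0005, 0, 0, 0, 0, 1, 0.0014, 0.0005, 0, 0, 0, 0, 1])

```text
time_s: 10.28
ee_pos: [0.5003, -0.0826, 0.0434]
eef_rot: [-0.482, 1.571, 2.998]
force: [-1.8, -1.4, 0.6]
grip_width: 0.0007
```

Call:
jog_arm(rows=[0.001, 0.0003, 0, 0, 0, 0, 1, 0, 0, 0, 0, 0, 0, 1])

```text
time_s: 10.45
ee_pos: [0.5014, -0.0822, 0.0434]
eef_rot: [-2.334, 1.571, 1.145]
force: [-0.9, 0.0, 0.2]
grip_width: 0.0005
```

Call:
jog_arm(rows=[0.001, 0.0003, 0, 0, 0, 0, 1, 0.001, 0.0003, 0, 0, 0, 0, 1])

```text
time_s: 10.62
ee_pos: [0.5028, -0.0817, 0.0434]
eef_rot: [-0.45, 1.569, 3.029]
force: [-13.6, -4.3, 9.9]
grip_width: 0.0002
```

Call:
jog_arm(rows=[0.001, 0.0003, 0, 0, 0, 0, 1, 0.001, 0.0003, 0, 0, 0, 0, 1])

```text
time_s: 10.78
ee_pos: [0.5028, -0.0816, 0.0434]
eef_rot: [-0.261, 1.564, -3.065]
force: [-31.4, -9.1, 21.4]
grip_width: 0.0002
```

```bash
python3 - <<'E'
from j import *
snap('side','s7');snap('wrist','w7');o=ctrl.get_obs();print(W2J(o['ee_pos']),o['force'])
s=load('s7');cv2.imwrite('pics/s7c.png',cv2.resize(s['p'][130:270,180:400][:,:,::-1],None,fx=3.6,fy=3.6,interpolation=cv2.INTER_CUBIC))
E
```

```text
[-0.12851133  0.00080343] [-23.53514345  -7.6291496   16.17313448]
```

View pics/s7c.png

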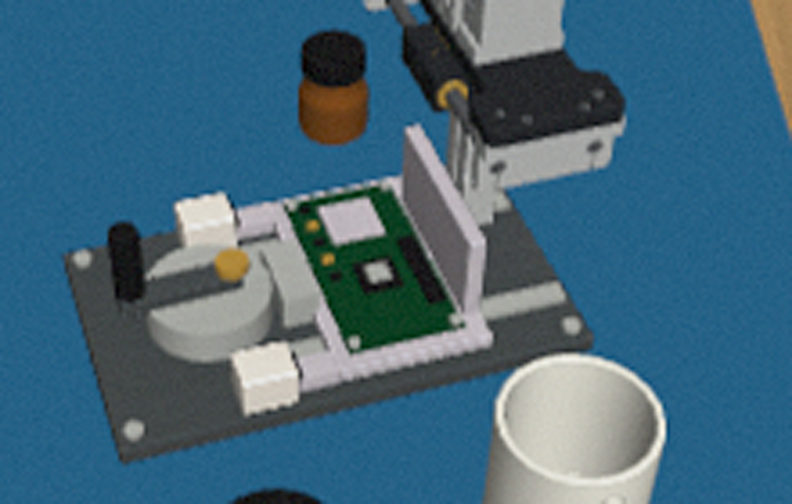

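View pics/w7.png

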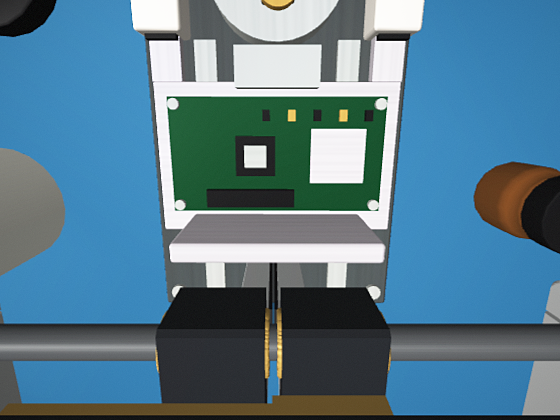

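The side view shows both carriage shoulders against the white blocks, at about (240,222) and (300,372). The lever points away, with the peg at about (125,260). The force has risen to about 30 N, so the carriage is hard against the stop. I'll back off and rise.

Call:
jog_arm(rows=[-0.0019, -0.0007, 0, 0, 0, 0, 1, -0.0028, -0.001, 0, 0, 0, 0, 1, -0.0047, -0.0016, 0, 0, 0, 0, 1, -0.0094, -0.0033, 0, 0, 0, 0, 1, -0.0094, -0.0033, 0, 0, 0, 0, 1, -0.0094, -0.0033, 0, 0, 0, 0, 1, -0.0094, -0.0033, 0, 0, 0, 0, 1, -0.005, -0.0016, 0, 0, 0, 0, 1])

```text
time_s: 11.55
ee_pos: [0.4518, -0.0997, 0.0434]
eef_rot: [-0.621, 1.57, 2.858]
force: [-0.4, -0.9, 0.7]
grip_width: 0.0008
```

Call:
jog_arm(rows=[0, 0, 0.01, 0, 0, 0, 1, 0, 0, 0.025, 0, 0, 0, 1, 0, 0, 0.025, 0, 0, 0, 1, 0, 0, 0.025, 0, 0, 0, 1, 0, 0, 0.025, 0, 0, 0, 1, 0, 0, 0.02, 0, 0, 0, 1, 0, 0, 0, 0, 0, 0, 1, 0, 0, 0, 0, 0, 0, 1])

```text
time_s: 12.22
ee_pos: [0.4537, -0.0993, 0.1746]
eef_rot: [2.521, 1.568, -0.283]
force: [-0.7, -0.3, 0.2]
grip_width: 0.0004
```

```bash
python3 - <<'E'
from j import *
snap('top','t8');snap('side','s8');o=ctrl.get_obs();print(o['time_s'],o['ee_pos'],o['force'])
s=load('s8');cv2.imwrite('pics/s8c.png',cv2.resize(s['p'][130:320,180:400][:,:,::-1],None,fx=3,fy=3,interpolation=cv2.INTER_CUBIC))
s=load('t8');cv2.imwrite('pics/t8c.png',cv2.resize(s['p'][100:300,180:450][:,:,::-1],(794,588),interpolation=cv2.INTER_CUBIC))
E
```

```text
12.3167 [ 0.45293229 -0.09911807  0.17287272] [ 0.39519275 -0.74941375 -0.80101243]
```

View pics/s8c.png

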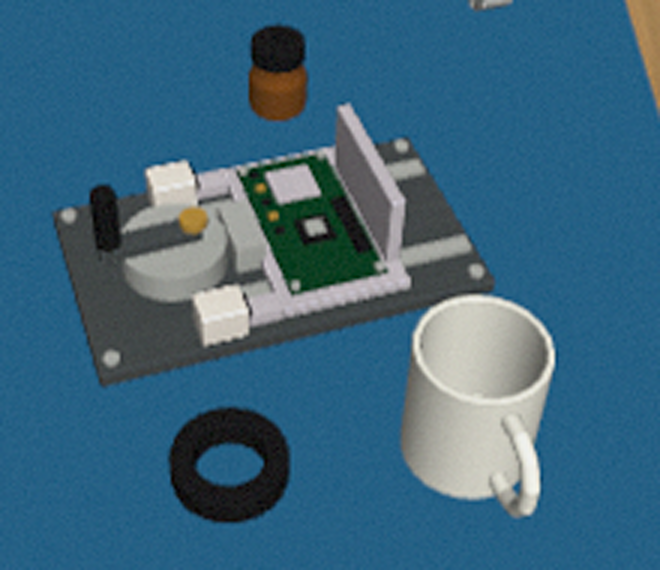

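View pics/t8c.png

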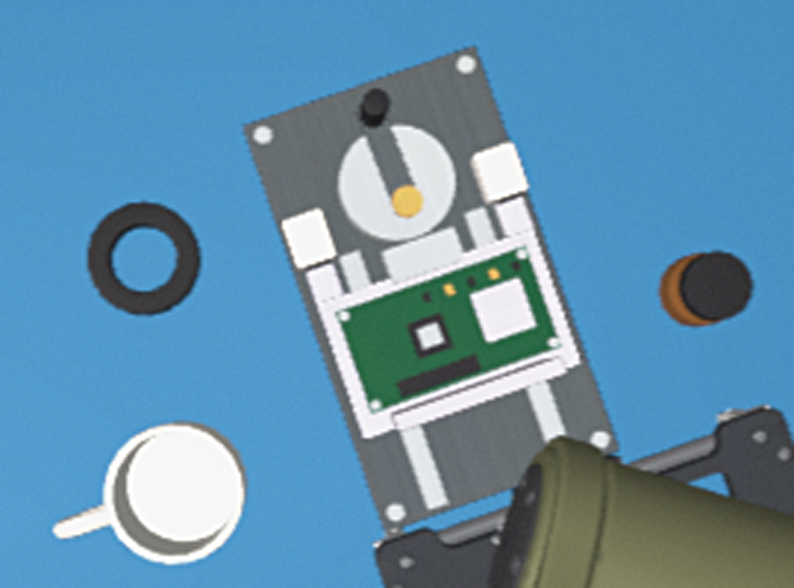

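The final views show the lever pointing straight away, with the peg top at (375,103) and the pivot at (406,200). Both shoulders touch the blocks at about (320,267) and (510,203). The mug, tape and jar are at the same pixels as before, and the arm is clear.

```bash
python3 -c "
from h import *
print(ctrl.hand_in())"
```

```text
the job is handed in; nothing more can be done
None
```

The cam is at its low point, the carriage is home against the white blocks, and I handed the job in at about 12.3 s of the 54 s allowed. Hand-in reports no verdict.

- **Cam:** I turned the lever by its peg, with the half-open fingers around it but not gripping it. Before I pushed the carriage, the lever measured about 1° off jig +x, and the final pictures show it still pointing straight away.
- **Carriage:** I pushed the upright plate with the shut fingers at about 2–3 N. At the end stop the wrist force rose to about 39 N in all, against a limit of 120 N. I then backed off. The final top and side pictures show both shoulders touching the blocks.
- **Bystanders and clearance:** The mug, tape roll and jar are at the same pixels as in the first top picture. The arm is clear of the jig, with wrist force under about 1.2 N.

**Disagreement:** The first wrist-camera picture placed the pivot and peg about 5–7 mm away from where the top camera did. I used the top camera's fit because its pivot agreed with the plate corners to under 1 mm, and contact came where that fit predicted to within about 2 mm.

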